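# Click the conduit gauge's length stop into the red clip

### The job

Set the length gauge on the shop counter for the next batch of conduit: with the fingertips, push the blue stop along its rail to the left until it clicks into the notch of the red clip, and leave it sitting there. If the yellow clip comes first, push on through it. Only push the stop, do not pinch it between the fingers, and leave everything else on the counter where it is.

Things in the scene. Friction and masses are not known exactly. Their poses are not given: they have to be found in the camera images.
- gauge: length gauge, fixed: grey base plate 150 x 500 x 8 mm with a steel guide rail along it and black end blocks 50 mm tall. Origin on the counter under the plunger's path, midway along the rail; +y is the way the stop slides (robot's left), +x away from the robot; turned at most 0.3 rad
- stop (a joint): stop's travel along the rail, m: 0 at the right end to 0.32 at the left; plunger at gauge y = value - 0.16. Starts at 0 to 0.05, right of both clips. Slides against about 1 N; a clip is felt 11 mm before its notch: about 8 N, then the force drops as the plunger snaps the last 5 mm into the notch and centres itself; leaving it takes about 8 N again. Elsewhere it stays where it is left
- stop_pin (a point): the stop's plunger, 30 mm above the counter, under the middle of the fence. The stop is a black slide (46 mm along the rail, top 50 mm up) carrying an upright blue fence plate across the rail: 16 mm thick along the rail, 112 mm wide (gauge x -68 to +44 mm from the plunger), from 50 to 105 mm above the counter
- fence_right: right half of the blue fence's thickness (8 mm), the face to push on; origin at the middle of its lower edge, 50 mm above the counter, 4 mm to the right of and 12 mm nearer the robot than the plunger; its pushing face lies 8 mm to the right of the plunger
- fence_left: left half of the blue fence's thickness (8 mm); origin at the middle of its lower edge, 4 mm to the left of and 12 mm nearer the robot than the plunger; its left face lies 8 mm to the left of the plunger
- clip_red_notch (a point): notch of the red click clip, 30 mm above the counter, midway between two steel bars (8 mm thick, 11 mm apart along the rail) where the plunger drops in. The clip's red tab (40 x 36 mm, top 24 mm up, white line at the notch) juts to the robot's side of the rail. Axes as gauge's. Fixed; red and yellow may come in either order
- clip_yellow_notch (a point): notch of the yellow click clip, 30 mm above the counter, midway between two steel bars (8 mm thick, 11 mm apart along the rail) where the plunger drops in. The clip's yellow tab (40 x 36 mm, top 24 mm up, white line at the notch) juts to the robot's side of the rail. Axes as gauge's. Fixed; red and yellow may come in either order
- screwdriver: bystander, loose: screwdriver lying flat on the counter in front of the gauge, about 200 mm long; origin under its middle
- coupling: bystander, loose: white plastic pipe coupling standing on end, 42 mm across, 45 mm tall; origin at the centre of its underside
- tape_measure: bystander, loose: yellow tape measure, 60 x 35 x 55 mm tall; origin at the centre of its underside
- glue_can: bystander, loose: can with a blue label, 60 mm across, 85 mm tall, beyond the gauge; origin at the centre of its underside
- putty_jar: bystander, loose: jar with a yellow label and a red cap, 54 mm across, 70 mm tall, beyond the gauge; origin at the centre of its underside
- screw_box: bystander, loose: cardboard box of screws, 50 x 80 x 35 mm tall, beyond the gauge; origin at the centre of its underside
- spool: bystander, loose: orange spool lying on its flange, 56 mm across, 42 mm tall, beyond the gauge; origin at the centre of its underside

How it is judged:
At the end, for the whole second after the job is handed in: The stop's plunger sits in the red clip's notch (within 2 mm of its middle along the rail) and the stop is at rest (under 4 mm/s) (y of stop_pin in the frame of clip_red_notch between -0.002 and 0.002 m and velocity of joint stop between -0.004 and 0.004 m/s); the robot touches nothing.
It fails at once if the stop is pinched: both faces of its fence are pressed at once (over 1 N each) (contact force between the fingers and fence_right above 1 N and contact force between the fingers and fence_left above 1 N).
It fails at once if a bystander is lifted, carried or pushed over 15 mm from its place (distance of any of screwdriver, coupling, tape_measure, glue_can, putty_jar, screw_box, spool from where it was at the start of the episode above 0.015 m).
It also fails if it takes over 48 s, if anything falls off the work surface, if the arm or the gripper's body presses on something with over 40 N, if the wrist force passes 120 N, or if a joint passes its speed limit or range.

### The arm

A 6-joint arm with a two-finger parallel gripper is mounted at the origin on the work surface. World frame = base frame: x ahead of the robot, y to its left, z up, the work surface at z = 0. Lengths are in m, angles in rad, forces in N, time in s.
With the tool pointing down it reaches from about 0.325 to 0.85 m from the base axis. Payload 15.5 kg.
Tool frame: the origin (TCP) lies where the fingers leave the gripper's body, on its centre line; the fingertips stand 78 mm ahead of it and the grasp point (between the pads) lies 60 mm ahead of it (manip.grip_depth is the distance from the TCP to the grasp point, in m); z points along the fingers, y is the line along which they close (so a half turn about z gives the same grasp; the last joint's range is limited). The gripper opens to 91 mm and grips with 3 to 60 N. Pads are 32 mm wide; open, the fingers measure 118 mm over their backs; the gripper's body (76 mm by 178 mm) begins 60 mm behind the grasp point.
Start: joints at [1.179, 0.494, 1.345, -0, 1.302, -0.096], TCP at [0.183, 0.598, 0.292] pointing down, gripper open.
Joint ranges: [-2.91, 2.91], [-0.82, 2.16], [0.22, 2.67], [-1.22, 4.37], [0.12, 2.79], [-3.08, 3.08]. Speed limits (rad/s): [1.89, 1.89, 2.57, 3.01, 3.01, 3.01].

### API

Orientations are given as a unit quaternion [x, y, z, w].
In Python, from station import manip gives the robot as it stands. The module is installed in compiled form; this text tells all that it offers.
- The arm moves only by the shell command python3 -m creep 'ROWS' [FORCE]. ROWS is JSON, a list of rows, each a list of 3 entries, a list of its own where there are three numbers: the opening, from 0 (shut) to 1 (fully open), then the shift along the tool's x, y, z scaled (see below), then the turn about the tool's z scaled (see below). A call has 1 to 12 rows; each row is the pose to reach, as a shift and turn from the pose commanded when the call began, along the tool's axes at that moment, turning the shorter way round; what a row does not reach only later rows make up. The controller multiplies each number of a shift by 0.4 m and each number of a turn by 360 degrees. A row lasts 1/8 s, in which the tool goes at most 62.5 mm and 10.7 degrees, less where a joint would pass 70% of its speed; a pose out of reach is approached as far as the arm can. A call with a number of a shift or a turn outside -1 to 1 is refused whole. A call with a gripper value outside its range is refused whole. The fingers move at their own pace and stop on an object; FORCE is the grip in N (left out, the last holds). Time passes only in rows, so rows that repeat a pose let the fingers close. It gives the time, the measured TCP pose, the force, the opening and the grip force at its end, in the units of the state.
- manip.observe(): the state, without advancing time (a new reading comes with each control period).
- manip.snapshot(name): name is "scene" or "side" or "wrist"; returns a dict with "image" (480x640x3 uint8, red, green, blue), "fx", "fy", "cx", "cy" (pixels), "R" (3x3) and "t" (3): a world point X has camera coordinates R X + t. Camera axes: x right, y down, z forward; pixel columns grow to the right and rows downward; lengths in m; the calibration is good to about 2 mm. A picture is of the moment at which its call begins. There is no depth.
- manip.hand_in(): hands the job in; it is judged then, once.
The state is a dict: "time_s": time; "joints": joint angles; "dq": joint speeds; "joint_efforts": joint torques, N m; "tool_pos": TCP position; "tcp_rot": TCP orientation; "contact_force": force on the tool from outside, world axes, zero at the start; "wrist_torque": the same for the moment, N m; "opening": finger opening in m; "finger_force": force on a finger pad.
Only numpy, scipy, OpenCV 4.12 (cv2) and the standard library are available. Lean on these libraries where they do the work, as an engineer would, in place of code of your own. Each camera call takes 0.05 s, during which the arm holds its last target. There are 200 camera calls.

## Working session

There is one attempt and no reset: what is moved stays moved. The work goes in short steps, Python scripts to look and compute and a shell command to move; the robot and the scene stay as the last step left them, time stands still between calls to the robot, and variables do not carry over. Pictures are saved under pics/ and viewed, at most 10 in all, crops included, and the job is handed in when it is done.

```bash
mkdir -p pics; python3 - <<'E'
from station import manip
import cv2
for n in("scene","side"):
    s=manip.snapshot(n); cv2.imwrite(f"pics/{n}0.png",s["image"][:,:,::-1]); print(n,s["fx"],s["cx"],s["cy"],s["R"],s["t"])
print(manip.observe())
E
```

```text
scene 543.4567638922167 317.94982045958454 238.14998956706427 [[-0.59557016  0.80305426  0.02000089]
 [ 0.55838441  0.43175809 -0.70837264]
 [-0.57749721 -0.41071742 -0.70555522]] [ 0.30306894 -0.27428505  1.32244533]
side 516.0604107688296 330.71259480479836 243.27934708231967 [[-0.70627098 -0.70793469 -0.00312567]
 [-0.41523383  0.41782585 -0.80808566]
 [ 0.57337786 -0.56942957 -0.5890567 ]] [0.41971928 0.28198797 0.5883444 ]
{'time_s': 0.1, 'joints': array([ 1.17847964e+00,  4.94148027e-01,  1.34606771e+00, -2.41001944e-05,
        1.30250947e+00, -9.54996056e-02]), 'dq': array([ 1.09323970e-04, -1.53222956e-03, -1.78512033e-03,  1.11775669e-03,
       -4.95118990e-06,  5.20863957e-04]), 'joint_efforts': array([ 2.45093506e-03, -8.80241132e+01, -3.82540154e+01,  7.10051134e-02,
        4.82970988e-02,  6.16630177e-05]), 'tool_pos': array([0.18270198, 0.59742866, 0.29168156]), 'tcp_rot': array([ 1.47861164e-01,  9.89007965e-01, -5.52319946e-04, -1.25480381e-04]), 'contact_force': array([-0.97880774, -0.76400383, -0.47696714]), 'wrist_torque': array([-0.02824303,  0.0150072 ,  0.02551821]), 'finger_force': 0.0, 'opening': 0.09114269614806621}
```

View pics/scene0.png

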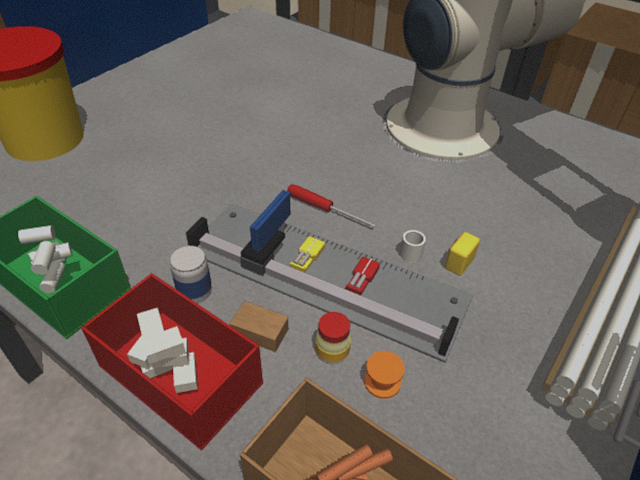

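View pics/side0.png

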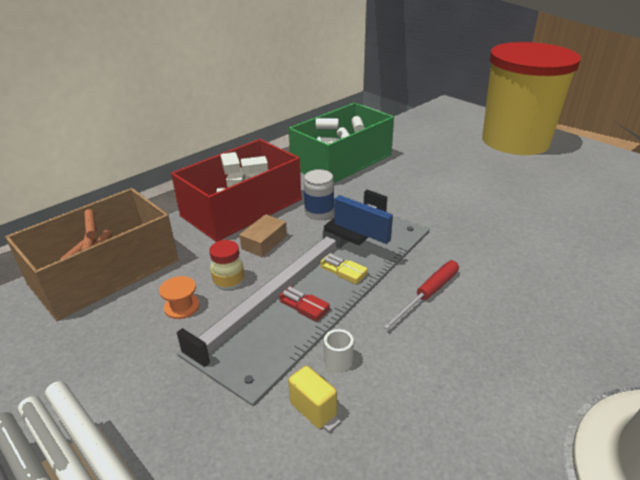

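The blue stop is at about (270,225) in the scene view. The yellow clip (308,252) comes first and the red one (363,273) after it. The end blocks are at (197,231) and (450,335). I'll enlarge both views to get pixel positions.

```bash
python3 - <<'E'
import cv2
a=cv2.imread("pics/scene0.png")[180:360,180:480]; b=cv2.imread("pics/side0.png")[180:400,170:440]
cv2.imwrite("pics/sc1.png",cv2.resize(a[:150,:240],None,fx=3.3,fy=3.3,interpolation=cv2.INTER_CUBIC))
cv2.imwrite("pics/si1.png",cv2.resize(b[:150,90:],None,fx=4,fy=4,interpolation=cv2.INTER_CUBIC))
E
```

```text
(no output)
```

View pics/sc1.png

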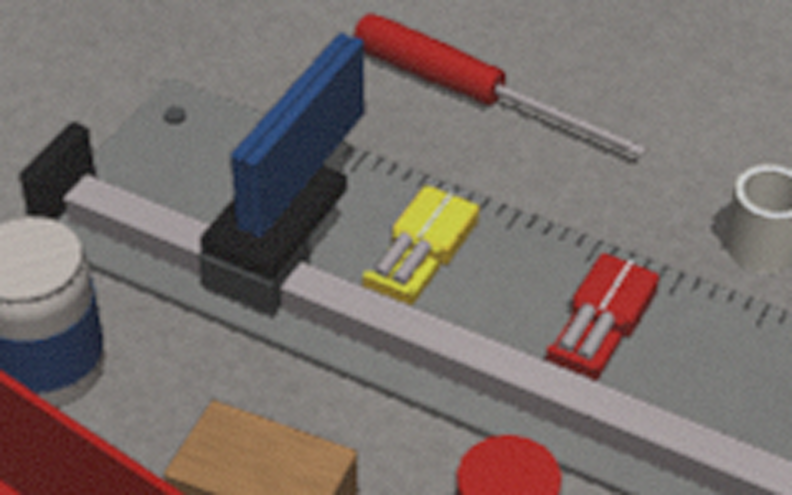

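View pics/si1.png

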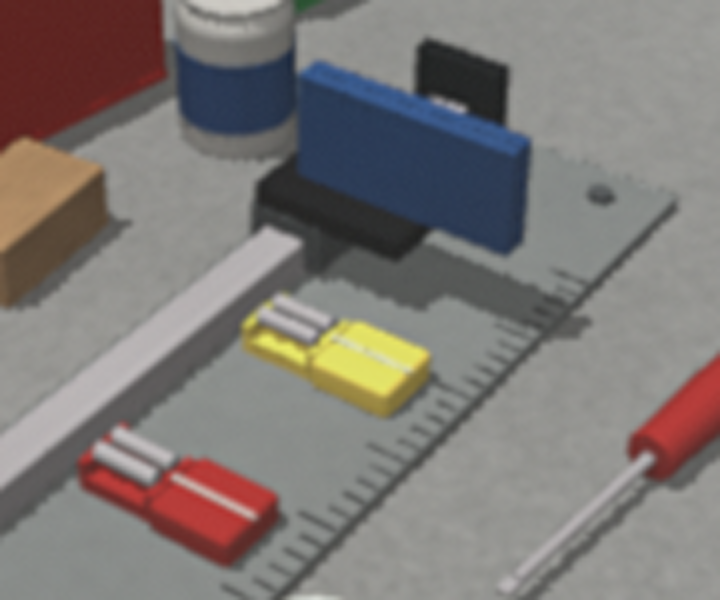

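```bash
cat > h.py <<'E'
import numpy as np
from station import manip
def plane(s,u,v,z):
    d=s["R"].T@np.array([(u-s["cx"])/s["fx"],(v-s["cy"])/s["fy"],1]); c=-s["R"].T@s["t"]
    return c+d*(z-c[2])/d[2]
E
python3 - <<'E'
from h import *
np.set_printoptions(precision=4,suppress=True)
P={"scene":dict(k=3.3,o=(180,180),Lf=(254,163),Ln=(364,45),Rf=(235,154),Rn=(345,36),r1=(631,261),r2=(602,308),y1=(452,193),y2=(418,238)),
"side":dict(k=4,o=(260,180),Lf=(299,76),Ln=(526,151),Rf=(316,62),Rn=(530,134),r1=(255,517),r2=(172,475),y1=(412,370),y2=(333,337))}
for n,p in P.items():
    s=manip.snapshot(n); q={}
    for a in p:
        if a in"ko":continue
        q[a]=plane(s,*[((c+.5)/p["k"]-.5+o) for c,o in zip(p[a],p["o"])],.105 if a[0] in"LR" else .024)[:2]; print(n,a,q[a])
    for A,B in(("Ln","Lf"),("Rn","Rf"),("r1","r2"),("y1","y2")):
        d=q[B]-q[A]; print(A,np.hypot(*d),np.arctan2(d[1],d[0]))
    d=q["r1"]+q["r2"]-q["y1"]-q["y2"]; print("ry",np.hypot(*d)/2,np.arctan2(-d[0],d[1]))
E
```

```text
scene Lf [ 0.6287 -0.0405]
scene Ln [ 0.5231 -0.0542]
scene Rf [ 0.6296 -0.0524]
scene Rn [ 0.5236 -0.067 ]
scene r1 [0.5013 0.1114]
scene r2 [0.5393 0.1176]
scene y1 [0.5188 0.0037]
scene y2 [0.5581 0.0098]
Ln 0.10643548243240032 0.12873772434130146
Rn 0.10703676681444713 0.13699130201634674
r1 0.03846720167352835 0.1606212192967027
y1 0.03975949773771438 0.15396865380476776
ry 0.10929470875892598 0.1663429292607265
side Lf [ 0.6241 -0.0393]
side Ln [ 0.5149 -0.0631]
side Rf [ 0.6272 -0.0532]
side Rn [ 0.5221 -0.0744]
side r1 [0.4994 0.1105]
side r2 [0.5399 0.1169]
side y1 [0.5167 0.0013]
side y2 [0.5558 0.0087]
Ln 0.111768849936968 0.2144549902739794
Rn 0.1072385396897956 0.1992570421946815
r1 0.04100126579075758 0.156876083986444
y1 0.039824040892548936 0.18594008935323217
ry 0.10995635960036491 0.1511190839993851
```

```bash
python3 -m creep '[[0,[-0.74,-0.69,0.05],-0.073],[0,[-0.74,-0.69,0.05],-0.073],[0,[-0.74,-0.69,0.05],-0.073],[0,[-0.74,-0.69,0.05],-0.073],[0,[-0.74,-0.69,0.05],-0.073],[0,[-0.74,-0.69,0.05],-0.073],[0,[-0.74,-0.69,0.05],-0.073],[0,[-0.74,-0.69,0.05],-0.073],[0,[-0.74,-0.69,0.05],-0.073]]' 20
cat >> h.py <<'E'
from scipy.spatial.transform import Rotation as Ro
G=.163; U=np.array([np.cos(G),np.sin(G),0]); V=np.array([-np.sin(G),np.cos(G),0])
def go(u,v,z):
    "scaled tool shift to put TCP at gauge-aligned (u,v,z)"
    o=manip.observe(); R=Ro.from_quat(o["tcp_rot"]); y=R.apply([0,1,0]); p=o["tool_pos"]
    print("now u,v,z",p@U,p@V,p[2],"F.V",o["contact_force"]@V,"open",o["opening"],"t",o["time_s"])
    print("shift",R.inv().apply(u*U+v*V+[0,0,z]-p)/.4,"yaw err deg",np.degrees(np.arctan2(-y[0],y[1])-G))
E
python3 -c "
from h import *
go(.560,-.195,.2);go(.56,-.195,.146)"
```

```text
time_s: 1.32
tool_pos: [0.3849, 0.2475, 0.2722]
tcp_rot: [-0.081, 0.997, 0.0, -0.0]
contact_force: [0.0, 0.4, 0.5]
opening: 0.0041
finger_force: 0.0
now u,v,z 0.41998444243567706 0.18174847686573326 0.27222013954949165 F.V 0.41244979315657176 open 0.004101558266946274 t 1.325
shift [-0.35149438 -0.94138126  0.18027763] yaw err deg -0.08666609689583683
now u,v,z 0.41998444243567706 0.18174847686573326 0.27222013954949165 F.V 0.41244979315657176 open 0.004101558266946274 t 1.325
shift [-0.35151774 -0.94141165  0.31527762] yaw err deg -0.08666609689583683
```

```bash
python3 -m creep '[[0,[-0.35,-0.94,0.1],0],[0,[-0.35,-0.94,0.1],0],[0,[-0.35,-0.94,0.1],0],[0,[-0.35,-0.94,0.1],0],[0,[-0.35,-0.94,0.1],0],[0,[-0.35,-0.94,0.1],0],[0,[-0.35,-0.94,0.1],0],[0,[-0.35,-0.94,0.1],0],[0,[-0.35,-0.94,0.2],0],[0,[-0.35,-0.94,0.315],0],[0,[-0.35,-0.94,0.315],0]]' >/dev/null
python3 -c "
from h import *
import cv2
go(.56,-.148-.008-.0135,.146)
for n in('side','scene'):
  s=manip.snapshot(n); cv2.imwrite('pics/%s2.png'%n,s['image'][:,:,::-1])
a=cv2.imread('pics/side2.png')[100:350,220:500]; cv2.imwrite('pics/side2c.png',cv2.resize(a,None,fx=2.4,fy=2.4))
"
```

```text
now u,v,z 0.5582915348320422 -0.19224361228315942 0.1439913515234557 F.V -0.9332136851611084 open 0.00042055945957365017 t 2.7
shift [-0.00428133  0.05686958 -0.00489186] yaw err deg 0.036572600818507925
```

View pics/side2c.png

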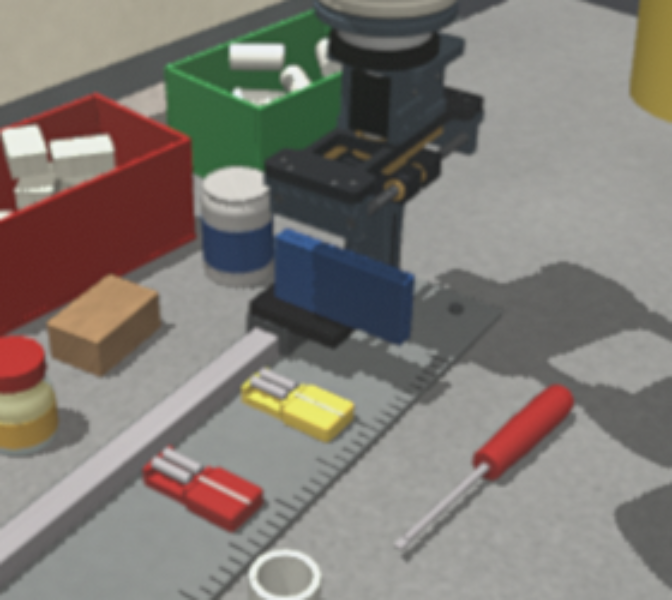

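```bash
f(){ grep -E "contact|tool_pos"|tr '\n' ' ';echo; }
python3 -m creep '[[0,[0,0.04,0],0],[0,[0,0.08,0],0],[0,[0,0.12,0],0],[0,[0,0.16,0],0],[0,[0,0.16,0],0]]' |f
python3 -m creep '[[0,[0,0.005,0],0],[0,[0,0.01,0],0]]'|f
python3 -m creep '[[0,[0,0.005,0],0],[0,[0,0.01,0],0]]'|f
python3 -m creep '[[0,[0,0.005,0],0],[0,[0,0.01,0],0]]'|f
python3 -m creep '[[0,[0,0.005,0],0],[0,[0,0.01,0],0]]'|f
python3 -c "
from h import *
go(.56,.0066,.146)"
```

```text
tool_pos: [0.5731, -0.0367, 0.1462] contact_force: [-0.6, 0.6, 0.3] 
tool_pos: [0.5729, -0.0345, 0.1461] contact_force: [0.3, -0.9, 0.5] 
tool_pos: [0.5722, -0.0304, 0.1461] contact_force: [-0.1, -2.1, -0.6] 
tool_pos: [0.5716, -0.0263, 0.1462] contact_force: [0.5, -1.4, -0.3] 
tool_pos: [0.571, -0.0223, 0.1462] contact_force: [-0.1, -0.0, -0.1] 
now u,v,z 0.559785153108803 -0.11463852244433385 0.14620849853943507 F.V -0.0058759291042892485 open 0.00026997731784859696 t 4.425
shift [-1.89315123e-04  3.03096733e-01  5.15322179e-04] yaw err deg -0.06575121761559435
```

Clip resistance is expected about here, so I'll go on in 2 mm steps.

```bash
f(){ grep -E "contact|tool_pos"|tr '\n' ' ';echo; }
for i in 1; do
python3 -m creep '[[0,[0,0.005,0],0]]'|f
python3 -m creep '[[0,[0,0.005,0],0]]'|f
python3 -m creep '[[0,[0,0.005,0],0]]'|f
python3 -m creep '[[0,[0,0.005,0],0]]'|f
python3 -m creep '[[0,[0,0.005,0],0]]'|f
python3 -m creep '[[0,[0,0.005,0],0]]'|f
python3 -m creep '[[0,[0,0.005,0],0]]'|f
python3 -m creep '[[0,[0,0.005,0],0]]'|f
python3 -m creep '[[0,[0,0.005,0],0]]'|f
python3 -m creep '[[0,[0,0.005,0],0]]'|f
python3 -m creep '[[0,[0,0.005,0],0]]'|f
python3 -m creep '[[0,[0,0.005,0],0]]'|f
done
python3 -c "
from h import *
go(.56,.0066,.146)"
```

```text
tool_pos: [0.5706, -0.0203, 0.1462] contact_force: [0.5, -1.7, 0.2] 
tool_pos: [0.5704, -0.0183, 0.1462] contact_force: [-0.6, -2.9, -0.3] 
tool_pos: [0.5701, -0.0167, 0.1462] contact_force: [-0.6, -6.3, -1.1] 
tool_pos: [0.5698, -0.0146, 0.1462] contact_force: [-0.2, -2.8, -0.5] 
tool_pos: [0.5694, -0.0123, 0.1462] contact_force: [0.7, -0.0, -0.9] 
tool_pos: [0.569, -0.0102, 0.1462] contact_force: [0.1, 1.0, 0.1] 
tool_pos: [0.5687, -0.0083, 0.1462] contact_force: [-0.6, -1.1, -0.4] 
tool_pos: [0.5685, -0.0066, 0.1463] contact_force: [0.3, -6.6, 0.4] 
tool_pos: [0.5682, -0.0049, 0.1462] contact_force: [0.2, -5.3, 0.3] 
tool_pos: [0.5678, -0.0027, 0.1462] contact_force: [0.2, -0.8, 0.4] 
tool_pos: [0.5674, -0.0004, 0.1462] contact_force: [-0.6, 0.7, -0.6] 
tool_pos: [0.5671, 0.0016, 0.1462] contact_force: [-0.6, 0.0, 0.1] 
now u,v,z 0.5598101776563342 -0.09046290916966511 0.14619064942262905 F.V 0.14821470346701332 open 0.0005931977106190753 t 5.925
shift [-2.16903388e-04  2.42657547e-01  5.22066981e-04] yaw err deg -0.06084146689263931
```

Yellow gave a clear peak, snap and exit: its notch contact is at TCP y≈-0.009, so red's should be at about +0.099. I'll go to y≈0.083 and then step.

```bash
f(){ grep -E "contact|tool_pos"|tr '\n' ' ';echo; }
python3 -m creep '[[0,[0,0.03,0],0],[0,[0,0.06,0],0],[0,[0,0.09,0],0],[0,[0,0.12,0],0],[0,[0,0.15,0],0],[0,[0,0.175,0],0],[0,[0,0.19,0],0],[0,[0,0.2,0],0],[0,[0,0.205,0],0]]' |f
python3 -m creep '[[0,[0,0.005,0],0]]'|f
python3 -m creep '[[0,[0,0.005,0],0]]'|f
python3 -m creep '[[0,[0,0.005,0],0]]'|f
python3 -m creep '[[0,[0,0.005,0],0]]'|f
python3 -c "
from h import *
go(.56,.0083,.146)"
```

```text
tool_pos: [0.5538, 0.0823, 0.1462] contact_force: [0.8, -1.8, 0.4] 
tool_pos: [0.5535, 0.0841, 0.1462] contact_force: [0.4, -0.7, 0.2] 
tool_pos: [0.5532, 0.0861, 0.1462] contact_force: [-0.1, -1.5, -0.3] 
tool_pos: [0.5529, 0.0882, 0.1462] contact_force: [-0.3, -1.0, -0.2] 
tool_pos: [0.5526, 0.0901, 0.1462] contact_force: [0.6, -6.0, 0.3] 
now u,v,z 0.559903271018318 -0.0007836033586378846 0.14621172390506515 F.V -6.016788189793833 open 0.0007463504067367014 t 7.55
shift [-0.00021617  0.02270938  0.00052444] yaw err deg -0.06479912782185174
```

```bash
f(){ grep -E "contact|tool_pos"|tr '\n' ' ';echo; }
python3 -m creep '[[0,[0,0.003,0],0]]'|f
python3 -m creep '[[0,[0,0.003,0],0]]'|f
python3 -m creep '[[0,[0,0.003,0],0]]'|f
```

```text
tool_pos: [0.5524, 0.0911, 0.1462] contact_force: [0.5, -5.8, -0.0] 
tool_pos: [0.5522, 0.0923, 0.1462] contact_force: [-0.6, -3.7, 0.8] 
tool_pos: [0.552, 0.0937, 0.1462] contact_force: [0.1, -2.1, -0.4]
```

```bash
f(){ grep -E "contact|tool_pos"|tr '\n' ' ';echo; }
python3 -m creep '[[0,[0,0.003,0],0]]'|f
python3 -m creep '[[0,[0,0,0],0]]'|f
python3 -c "
from h import *
import cv2
s=manip.snapshot('side'); cv2.imwrite('pics/side3c.png',cv2.resize(s['image'][150:350,200:440,::-1],None,fx=3,fy=3))"
```

```text
tool_pos: [0.5518, 0.0951, 0.1462] contact_force: [0.9, -0.2, -0.1] 
tool_pos: [0.5518, 0.0951, 0.1462] contact_force: [0.7, 0.1, -0.6]
```

View pics/side3c.png

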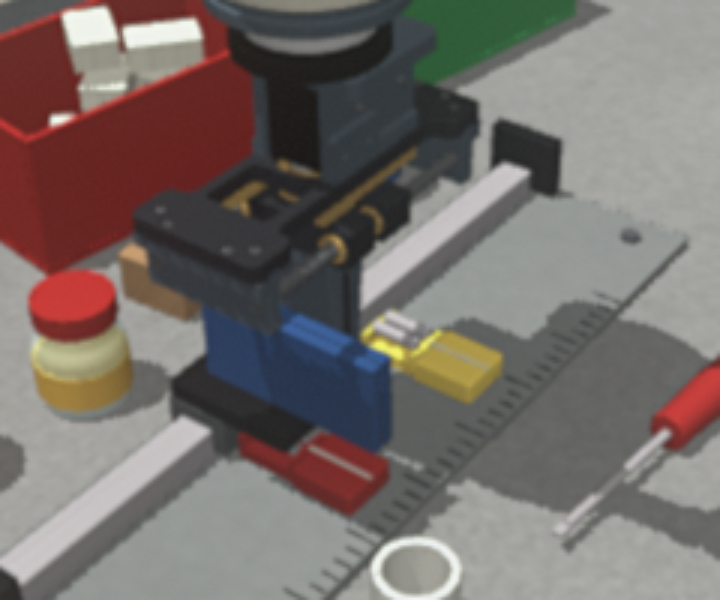

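The force has dropped to zero after the peak, so it clicked. I'll back the fingers off, rise and check the stop against the white line.

```bash
python3 -m creep '[[0,[0,-0.05,0],0],[0,[0,-0.1,0],0],[0,[0,-0.15,-0.1],0],[0,[0,-0.3,-0.2],0],[0,[0,-0.4,-0.25],0],[0,[0,-0.4,-0.25],0],[0,[0,-0.4,-0.25],0]]'
python3 -c "
from h import *
import cv2
s=manip.snapshot('side'); cv2.imwrite('pics/side4c.png',cv2.resize(s['image'][220:350,240:400,::-1],None,fx=4,fy=4,interpolation=cv2.INTER_CUBIC))"
```

```text
time_s: 9.1
tool_pos: [0.5772, -0.0639, 0.2459]
tcp_rot: [-0.08, 0.997, 0.0, -0.0]
contact_force: [-0.3, 0.1, -0.3]
opening: 0.0004
finger_force: 0.0
```

View pics/side4c.png

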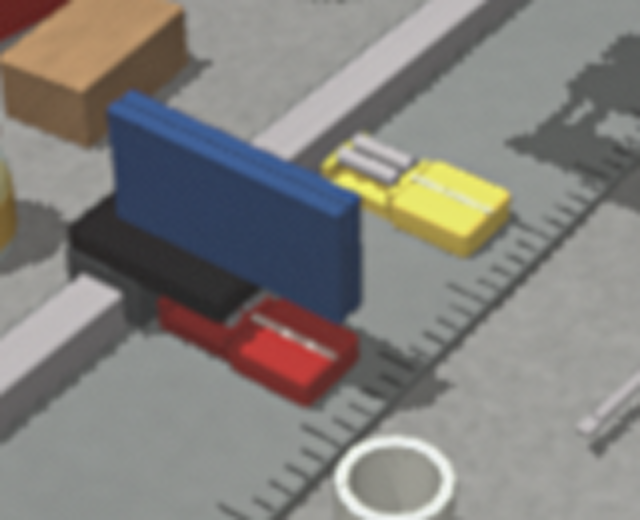

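```bash
python3 -c "
from h import *
s=manip.snapshot('side')
P=[plane(s,(u+.5)/4-.5+240,(v+.5)/4-.5+220,.105) for u,v in((110,103),(358,212),(130,91),(360,197))]
print([p@V for p in P],np.mean([p@V for p in P]))
P=[plane(s,(u+.5)/4-.5+240,(v+.5)/4-.5+220,.024) for u,v in((251,315),(334,357))]
print([p@V for p in P])"
```

```text
[np.float64(0.0330884122799214), np.float64(0.03117940417123957), np.float64(0.022646102886091656), np.float64(0.023819670083638337)] 0.027683397355222742
[np.float64(0.02798729544319401), np.float64(0.02823287098350034)]
```

The fence centre is at 0.0277 and the notch at 0.0281, so the stop is seated.

```bash
python3 -c "
from station import manip
print(manip.hand_in())"
```

```text
the job is handed in; nothing more can be done
None
```

I pushed the blue stop through the yellow clip and into the red clip's notch, where it measured within about 0.5 mm of the middle, then backed the arm clear and handed the job in at about 9 s; no verdict came back.

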